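# Take the twine roll off its wedged-up stand

## Robot

A 7-joint arm with a two-finger parallel gripper is mounted at the origin on the work surface. World frame = base frame: x ahead of the robot, y to its left, z up, the work surface at z = 0. Lengths are in m, angles in rad, forces in N, time in s.
With the tool pointing down it reaches from about 0.4 to 0.85 m from the base axis. Payload 10.4 kg.
Tool frame: the origin (TCP) lies between the finger pads; the fingertips stand tips_ahead ahead of it and the grasp point (between the pads) lies 11 mm behind it (tips_ahead is the distance from the TCP to the fingertips, in m); z points along the fingers, x is the direction in which the jaws open and shut, and the axes are right-handed (so a half turn about z gives the same grasp; the last joint's range is limited). The gripper opens to 87 mm and grips with 3 to 60 N. Pads are 19 mm wide; open, the fingers measure 117 mm over their backs; the gripper's body (75 mm by 190 mm) begins 51 mm behind the grasp point.
Start: joints at [1.251, 0.332, -0.065, 1.46, 0.022, 1.35, -0.088], TCP at [0.183, -0.598, 0.231] pointing down, gripper open.
Joint ranges: [-2.6, 2.6], [-0.5, 2.12], [-1.47, 1.34], [0.16, 2.42], [-1.27, 4.41], [0.06, 2.06], [-2.6, 2.6]. Speed limits (rad/s): [2.22, 2.22, 2.79, 2.79, 3.14, 3.14, 3.14].

## Interface

Orientations are given as a unit quaternion [x, y, z, w].
In Python, from bench import read_state, camera, close_job, tips_ahead gives the robot as it stands.
- The arm moves only by the tool arm_command, never from a script. Its argument "commands" is a list that holds one entry, the list of rows, each a list of 7 numbers: the turn, a rotation vector about the tool's x, y, z in rad, then the shift along the tool's x, y, z in m, then the opening in per cent of the stroke, from 0 (shut) to 100 (fully open). In form: [[[rx, ry, rz, x, y, z, claw], ...]]. A call has 1 to 20 rows; each row shifts and turns the commanded pose from where the row before left it, along the tool's axes as they then stand; what a row does not reach is not made up. A row lasts 1/8 s, in which the tool goes at most 62.5 mm and 10.7 degrees, less where a joint would pass 70% of its speed; a pose out of reach is approached as far as the arm can. A call with a gripper value outside its range is refused whole. The fingers move at their own pace and stop on an object; "newtons" is the grip in N (left out, the last holds). Time passes only in rows, so rows that do not move let the fingers close. It gives the time, the measured TCP pose, the force and the opening at its end, in the units of the state.
- read_state(): the state, without advancing time (a new reading comes with each control period).
- camera(name): name is "scene" or "top" or "wrist"; returns a dict with "frame" (400x640x3 uint8, red, green, blue), "vfov" (degrees; the focal length in pixels is half the picture's height over the tangent of half this angle, whatever the lens; pixels are square), "cx", "cy" (the principal point, pixels), "R" (3x3) and "t" (3): a world point X has camera coordinates R X + t. Camera axes: x right, y down, z forward; pixel columns grow to the right and rows downward; lengths in m; the calibration is good to about 2 mm. A picture is of the moment at which its call begins. There is no depth.
- close_job(): hands the job in, once; it reports no verdict.
The state is a dict: "time": time; "joint_positions": joint angles; "joint_vel": joint speeds; "joint_torque": joint torques, N m; "ee_pos": TCP position; "eef_rot": TCP orientation; "ft_force": force on the tool from outside, world axes, zero at the start; "torque": the same for the moment, N m; "width": finger opening in m.
Only numpy, scipy, OpenCV 4.12 (cv2) and the standard library are available. Lean on these libraries where they do the work, as an engineer would, in place of code of your own. Each camera call takes 0.05 s, during which the arm holds its last target.

## Task

The red twine roll's stand is tipped up on a yellow wedge: draw the wedge straight back out from under the heavy board, a little at a time, so that the board settles flat and never drops or gets lifted, and leave the wedge lying on the table clear of the board. Then slide the red roll straight up off its post, with the board staying down, and set it upright, without dropping it, flat on the floor of the blue tray beside the roll that is already there. Leave the other goods where they are.

Things in the scene. Friction and masses are not known exactly. Their poses are not given: they have to be found in the camera images.
- stand: Roll stand, fixed to the table. Origin: on the table under the middle of the board. A hinge rail (160 x 26 mm, 34 mm high) stands at its +y end, centred at y = +101 mm; from it the board reaches towards -y: free edge at y = -85 mm, x = -75 to +75 mm. The wedge comes out in the -y direction.
- board (a joint): Hinge of the heavy board (150 x 170 x 18 mm, 1.3 kg), rad. 0: flat, top 26 mm and underside 8 mm above the table. Positive: free (-y) edge raised by about 170 mm x angle. Hinge line along the stand's x at y = +85 mm, 17 mm up. Starts at about 0.07 to 0.10, lying by its weight on the wedge; it sinks as the wedge is drawn out.
- post_top (a point): Top of the steel post fixed upright in the board (16 mm diameter, 65 mm above the board's top, at y = +5 mm of the stand when flat). It tilts with the board; z is along the post.
- board_edge (a point): Middle of the lower edge of the board's free (-y) end; axes of the board. 8 mm above the table when flat.
- wedge: Loose yellow wooden wedge, 80 g, on the table, thin end 64 to 78 mm under the board's free edge; held by friction (5 to 15 N to pull), loose for the last 9 mm. 34 mm wide (x), 6 mm thick at the thin end, rising to 26 mm over 90 mm; then an upright grip tab 24 x 24 mm, 52 mm high. Origin: underside beneath the tab's centre; thin end at y = +102 mm, back face at y = -15 mm.
- wedge_grip (a point): Middle of the wedge's grip tab, 36 mm above its underside; best gripped across the wedge's x (24 mm).
- wedge_tip (a point): Middle of the wedge's thin end, 3 mm above its underside, 102 mm from the tab's centre.
- roll: Red roll of wound twine on a card core, rigid: 58 mm diameter, 55 mm high, 25 mm bore, about 160 g, loose on the post and resting on the board (leaning with it at first); the post stands 10 mm out of its top. Its origin is the centre of its underside, z along the bore.
- tray: Fixed blue shallow tray, 210 mm (its x) x 150 mm (its y), rim 16 mm high, walls 5 mm, floor 5 mm thick. Origin: centre of its underside. The half at +x is free, the half at -x holds the other roll.
- old_roll: Straw-coloured roll standing in the tray at about x = -55 mm of the tray, 54 mm diameter, 50 mm high; its origin is the centre of its underside, z along the bore. Leave it standing where it is.
- spare_roll: Bystander: green roll standing near the robot, 58 mm diameter, 55 mm high; its origin is the centre of its underside, z along the bore.
- jar: Bystander: amber jar with red cap, 80 mm diameter, 120 mm high; origin at its underside.
- can: Bystander: can, 68 mm diameter, 100 mm high; origin at its underside.
- bottle: Bystander: green bottle, 60 mm diameter, 190 mm high; origin at its underside.
- carton: Bystander: red carton 75 x 140 x 50 mm; origin at its underside.
- soap_box: Bystander: green box 50 x 85 x 32 mm near the robot; origin at its underside.
Mind the look-alikes: they are no part of the job. Several things have the shape of the wedge; the one meant has the colours described above.

How it is judged:
By the outcome, as a careful person would: the job done as asked, in the order asked, and still so for the second after the job is handed in, with the robot touching nothing.
It also fails if it takes over 61 s, if anything falls off the work surface, if the arm or the gripper's body presses on something with over 40 N, if the wrist force passes 120 N, or if a joint passes its speed limit or range.

## Working session

There is one attempt and no reset: what is moved stays moved. The work goes in short steps, Python scripts to look and compute and a tool call to move; the robot and the scene stay as the last step left them, time stands still between calls to the robot, and variables do not carry over. Pictures are saved under pics/ and viewed, and the job is handed in when it is done.

Besides the shell and the picture viewer there is one more tool, called after "Emit:" by a JSON object that holds its "fn" and its "kwargs", one argument or row to a line. arm_command: Moves the arm, as the interface text tells. Its arguments: {"type":"object","properties":{"commands":{"type":"array"},"newtons":{"type":"number"}},"required":["commands"]}

```bash
ls; mkdir -p pics
cat > h.py <<'E'
import numpy as np, cv2, pickle
from bench import *
def shot(n,tag):
    c=camera(n); cv2.imwrite(f'pics/{tag}.png',c['frame'][:,:,::-1]); pickle.dump(c,open(f'pics/{tag}.pkl','wb')); return c
def load(tag): return pickle.load(open(f'pics/{tag}.pkl','rb'))
def f(c): return 200/np.tan(np.radians(c['vfov'])/2)
def proj(c,X):
    p=c['R']@np.array(X,float)+np.array(c['t']); return p[:2]/p[2]*f(c)+[c['cx'],c['cy']]
def ray(c,uv):
    R=np.array(c['R']);d=R.T@np.array([(uv[0]-c['cx'])/f(c),(uv[1]-c['cy'])/f(c),1]); return -R.T@np.array(c['t']),d/np.linalg.norm(d)
def onz(c,uv,z):
    o,d=ray(c,uv); return o+d*(z-o[2])/d[2]
def tri(*cu):
    A=np.zeros((3,3));b=np.zeros(3)
    for c,uv in cu:
        o,d=ray(c,uv);P=np.eye(3)-np.outer(d,d);A+=P;b+=P@o
    X=np.linalg.solve(A,b); return X,[np.round(proj(c,X)-uv,1) for c,uv in cu]
def crop(tag,x0,y0,x1,y1,s):
    im=cv2.imread(f'pics/{tag}.png')[y0:y1,x0:x1]; cv2.imwrite(f'pics/{tag}_c{x0}_{y0}.png',cv2.resize(im,None,fx=s,fy=s,interpolation=cv2.INTER_CUBIC))
E
python3 - <<'E'
from h import *
print(read_state(),tips_ahead)
for n in['scene','top','wrist']:
    c=shot(n,n+'0');print(n,c['vfov'],c['cx'],c['cy'],np.round(c['R'],3).tolist(),np.round(c['t'],3))
E
```

```text
pics
{'time': 0.0, 'joint_positions': array([ 1.25140114,  0.33283335, -0.0647048 ,  1.46096099,  0.02159675,
        1.34990719, -0.08848807]), 'joint_vel': array([ 5.48148334e-04,  2.35058931e-03, -4.51331128e-05,  4.12056719e-05,
        5.93621896e-04,  1.34726897e-04, -5.32715968e-04]), 'joint_torque': array([-5.80360575e-05, -6.23238230e+01,  2.50741543e-02, -3.89908040e+01,
       -6.12286781e-02,  3.95106326e-02,  1.18395201e-04]), 'ee_pos': array([ 0.18267009, -0.59730428,  0.22976861]), 'eef_rot': array([ 8.03894244e-01, -5.94771843e-01, -5.86288702e-04, -3.94620332e-04]), 'ft_force': array([ 0.74337039, -0.63413472, -0.25694122]), 'torque': array([-0.04296255, -0.02986552,  0.01883241]), 'width': 0.08684456197262712} 0.008
scene 57.410230769033475 323.242293316766 200.97903123007907 [[-0.561, 0.828, 0.003], [0.456, 0.312, -0.833], [-0.691, -0.466, -0.553]] [ 0.263 -0.166  1.499]
top 49.33355510219905 319.8792464171766 201.5934420708394 [[-0.016, -1.0, 0.017], [-0.983, 0.012, -0.183], [0.182, -0.02, -0.983]] [0.035 0.563 1.241]
wrist 67.7752686734904 320.72177555609596 198.27148149113964 [[0.293, -0.956, -0.002], [-0.916, -0.281, 0.287], [-0.275, -0.082, -0.958]] [-0.624 -0.036  0.391]
```

View pics/scene0.png

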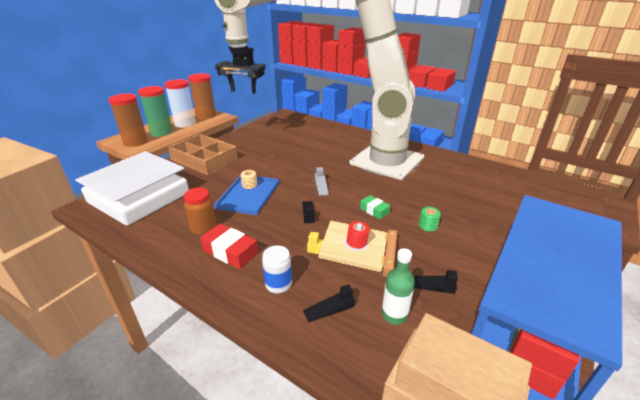

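View pics/top0.png

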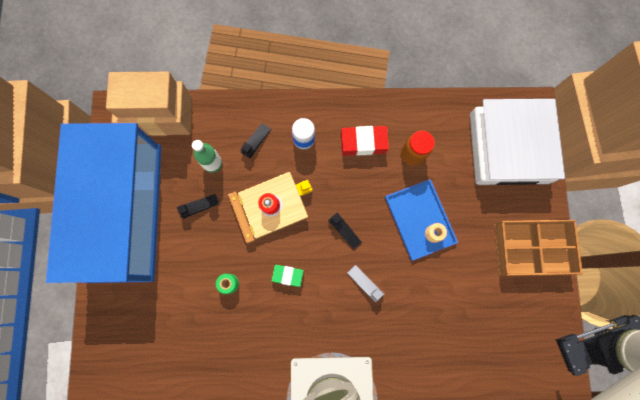

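View pics/wrist0.png

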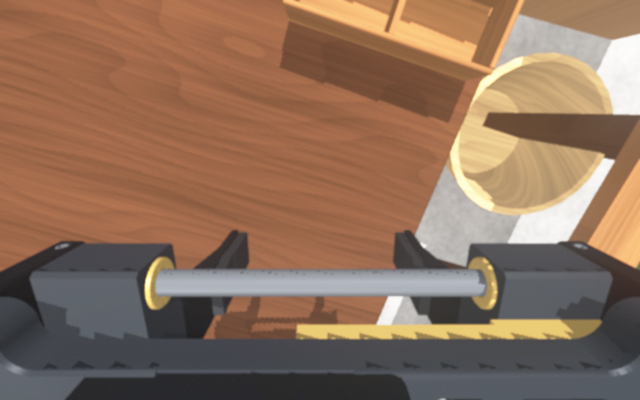

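The pictures show these candidates (top view pixels):
- **Wedge:** the yellow one at (304,188) is the match. Black wedges stand at (257,140), (198,206) and (345,231), and a grey one at (365,283).
- **Roll:** the red one on the board at (269,203) is the match. The green spare is at (227,284) and the straw one in the tray at (436,233).

Next I'll check both choices in close crops.

Run:
```python
from h import *
crop('top0',220,160,330,250,7)
crop('top0',375,170,475,270,6)
crop('scene0',290,205,410,285,6.5)
crop('scene0',205,160,290,220,8)
```

```text
(no output)
```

View pics/top0_c220_160.png

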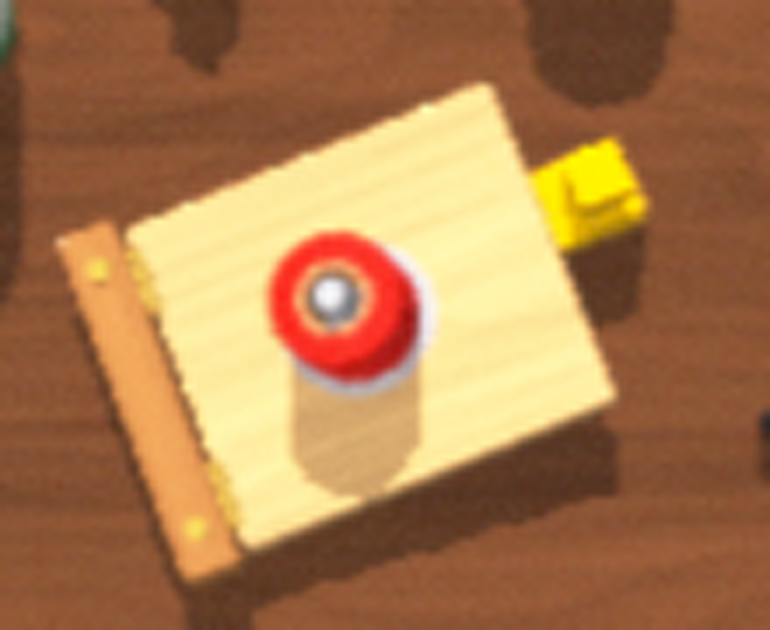

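View pics/scene0_c290_205.png

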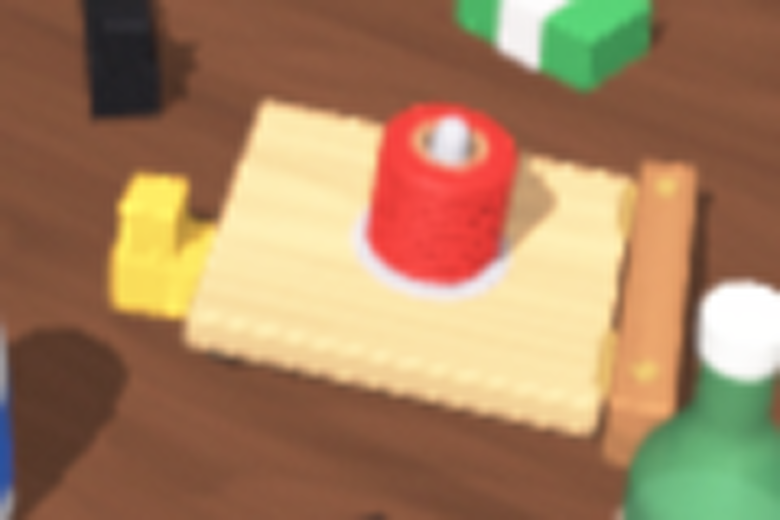

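View pics/top0_c375_170.png

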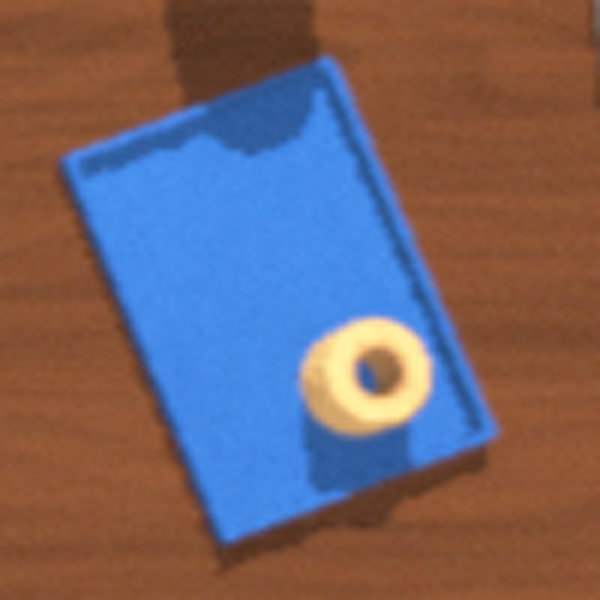

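View pics/scene0_c205_160.png

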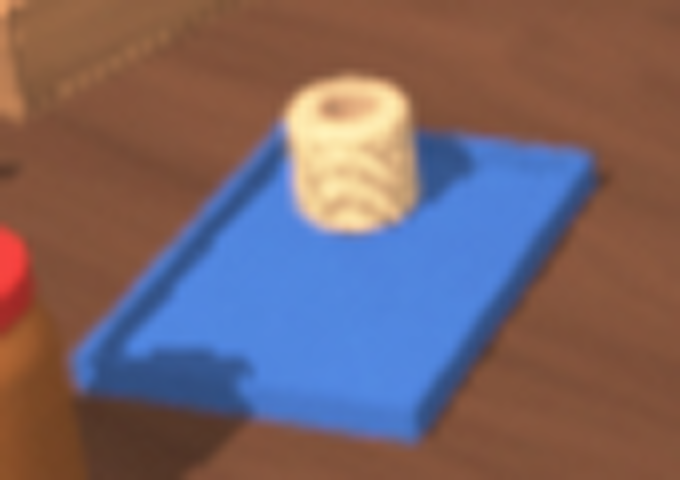

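```bash
cat > fit.py <<'E'
from h import *
from scipy.optimize import least_squares
T=load('top0');S=load('scene0')
t=lambda u,v:(T,(u/7+220,v/7+160)); s=lambda u,v:(S,(u/6.5+290,v/6.5+205))
def brd(p,a): # board local (flat stand coords) -> stand
    x,y,z=p; dy,dz=y-.085,z-.017
    return np.array([x,.085+dy*np.cos(a)+dz*np.sin(a), .017+dz*np.cos(a)-dy*np.sin(a)])
def w(q,p):
    x,y,th=q[:3];c,si=np.cos(th),np.sin(th); return np.array([x+c*p[0]-si*p[1],y+si*p[0]+c*p[1],p[2]])
obs=[(0,(.08,.114,.034),t(57,240)),(0,(.08,.088,.034),t(112,222)),(0,(-.08,.114,.034),t(185,582)),(0,(-.08,.088,.034),t(242,560)),
(1,(.075,-.085,.026),t(490,85)),(1,(-.075,-.085,.026),t(615,400)),(1,(-.075,-.085,.026),s(265,100)),(1,(.075,-.085,.026),s(190,325)),
(0,(-.08,.114,.034),s(695,162)),(0,(-.08,.088,.034),s(640,165)),(1,(0,.005,.091),t(332,290)),(1,(0,.005,.091),s(452,120))]
def res(q):
    r=[]
    for b,p,(c,uv) in obs: r+=list(proj(c,w(q,brd(p,q[3]) if b else p))-uv)
    return r
if __name__=='__main__':
    print(-np.array(T['R']).T@T['t'],-np.array(S['R']).T@S['t'])
    o=onz(T,(269,203),.06)
    sol=least_squares(res,[o[0],o[1],.3,.08]);q=sol.x
    print(np.round(q,4));print(np.round(sol.fun.reshape(-1,2),1).tolist())
    # tray
    a=[(66,158),(328,57),(498,435),(222,545)]
    P=[onz(T,(u/6+375,v/6+170),.016) for u,v in a];print(np.round(P,4),np.linalg.norm(P[0]-P[1]),np.linalg.norm(P[1]-P[2]))
    print('traycenter',np.mean(P,0))
    print('old',onz(T,(378/6+375,370/6+170),.055))
    # old roll / tray via tri
    print(tri((T,(378/6+375,370/6+170)),(S,(347/8+205,105/8+160))))
    print('wedge tab', onz(T,(600/7+220,180/7+160),.052))
    for n,uv in dict(can=(303,130),jar=(421,142),carton=(366,140),blk=(345,231),blk2=(257,140),soap=(288,276),green=(227,284)).items():print(n,np.round(onz(T,uv,.05),3))
E
python3 fit.py
```

```text
[0.32762108 0.0523335  1.32199427] [1.25949134 0.53254749 0.68925599]
[0.5599 0.1676 0.3716 0.0619]
[[-0.2, -0.2], [0.1, -0.8], [0.1, 0.3], [0.3, 0.1], [-0.1, -0.7], [0.5, -0.4], [0.0, 0.7], [-0.0, -1.0], [1.0, 0.1], [0.5, -1.6], [0.4, 0.4], [0.1, 0.9]]
[[ 0.5837 -0.1766  0.016 ]
 [ 0.6351 -0.3144  0.016 ]
 [ 0.4392 -0.3881  0.016 ]
 [ 0.3865 -0.2459  0.016 ]] 0.1470173463282594 0.20928338199363958
traycenter [ 0.51114778 -0.28123792  0.016     ]
old [ 0.46849464 -0.3182314   0.055     ]
(array([ 0.46910431, -0.31897846,  0.05557384]), [array([ 0.3, -0.2]), array([0.3, 0.1])])
wedge tab [0.6119811 0.0685857 0.052    ]
can [0.787 0.075 0.05 ]
jar [ 0.745 -0.285  0.05 ]
carton [ 0.753 -0.117  0.05 ]
blk [ 0.475 -0.045  0.05 ]
blk2 [0.757 0.215 0.05 ]
soap [0.347 0.122 0.05 ]
green [0.327 0.296 0.05 ]
```

```bash
cat >> h.py <<'E'
from scipy.spatial.transform import Rotation as Ro
def plan(target,yaw):
    """remaining move in tool axes: rot about tool z to bring tool x to world yaw, tool-down; shift in CURRENT tool axes"""
    s=read_state();R=Ro.from_quat(s['eef_rot']).as_matrix();p=s['ee_pos']
    c,si=np.cos(yaw),np.sin(yaw);Rt=np.array([[c,si,0],[si,-c,0],[0,0,-1]])
    print('t',s['time'],'p',np.round(p,4),'F',np.round(s['ft_force'],1),'w',round(s['width'],4),'j',np.round(s['joint_positions'],2))
    d=np.array(target)-p
    print(' rotvec tool',np.round(Ro.from_matrix(R.T@Rt).as_rotvec(),4),' shift cur axes',np.round(R.T@d,4),' shift final axes',np.round(Rt.T@d,4))
E
python3 - <<'E'
from h import *
s=read_state();R=Ro.from_quat(s['eef_rot']).as_matrix();c=load('wrist0')
C=-np.array(c['R']).T@c['t'];print('cam in tool',R.T@(C-s['ee_pos']));print(np.array(c['R'])@R)
plan([0.60,0.06,0.25],.372)
E
```

```text
cam in tool [-0.00064178 -0.0778575  -0.15376855]
[[ 9.99999556e-01 -5.24685113e-04  7.82210965e-04]
 [ 7.26819684e-04  9.58067710e-01 -2.86540981e-01]
 [-5.99067282e-04  2.86541423e-01  9.58067667e-01]]
t 0.15 p [ 0.1827 -0.5974  0.2299] F [-0.8 -0.7 -0.3] w 0.0871 j [ 1.25  0.33 -0.06  1.46  0.02  1.35 -0.09]
 rotvec tool [-9.0000e-04  9.0000e-04 -1.6459e+00]  shift cur axes [-0.5066 -0.5913 -0.0195]  shift final axes [ 0.6277 -0.4608 -0.0201]
```

Emit:
{"fn": "arm_command", "kwargs": {
  "commands": [
    [[0,0,0,-0.039,-0.0455,-0.0015,100],[0,0,0,-0.039,-0.0455,-0.0015,100],[0,0,0,-0.039,-0.0455,-0.0015,100],[0,0,0,-0.039,-0.0455,-0.0015,100],[0,0,0,-0.039,-0.0455,-0.0015,100],[0,0,0,-0.039,-0.0455,-0.0015,100],[0,0,0,-0.039,-0.0455,-0.0015,100],[0,0,0,-0.039,-0.0455,-0.0015,100],[0,0,0,-0.039,-0.0455,-0.0015,100],[0,0,0,-0.039,-0.0455,-0.0015,100],[0,0,0,-0.039,-0.0455,-0.0015,100],[0,0,0,-0.039,-0.0455,-0.0015,100],[0,0,0,-0.039,-0.0455,-0.0015,100],[0,0,-0.183,0,0,0,100],[0,0,-0.183,0,0,0,100],[0,0,-0.183,0,0,0,100],[0,0,-0.183,0,0,0,100],[0,0,-0.183,0,0,0,100],[0,0,-0.183,0,0,0,100],[0,0,-0.183,0,0,0,100]]
  ]
}}

```text
time: 2.65
ee_pos: [0.6, 0.06, 0.2497]
eef_rot: [1.0, 0.006, -0.0, 0.0]
ft_force: [1.2, -0.6, 0.0]
width: 0.0871
```

Run:
```python
from h import *
plan([0.60,0.06,0.25],.372)
```

```text
t 2.65 p [0.6    0.06   0.2497] F [ 1.2 -0.6  0. ] w 0.0871 j [ 0.49  0.4  -0.87  1.46  0.3   1.43 -0.37]
 rotvec tool [ 1.000e-04  5.000e-04 -3.591e-01]  shift cur axes [-0.      0.     -0.0003]  shift final axes [-0.     -0.     -0.0003]
```

Emit:
{"fn": "arm_command", "kwargs": {
  "commands": [
    [[0,0,-0.18,0,0,0,100],[0,0,-0.18,0,0,0,100],[0,0,0,0,0,0,100]]
  ]
}}

```text
time: 3.02
ee_pos: [0.6001, 0.06, 0.2497]
eef_rot: [0.983, 0.182, -0.0, -0.0]
ft_force: [0.4, 0.0, -0.2]
width: 0.0867
```

Run:
```python
from h import *
shot('wrist','w1')
plan([0.60,0.06,0.25],.372)
```

```text
t 3.075 p [0.6001 0.06   0.2498] F [0.  0.2 0. ] w 0.0868 j [ 0.53  0.42 -0.93  1.46  0.33  1.43 -0.04]
 rotvec tool [-0.0002  0.0003 -0.0092]  shift cur axes [-0.0001 -0.0001 -0.0002]  shift final axes [-0.0001 -0.0001 -0.0002]
```

View pics/w1.png

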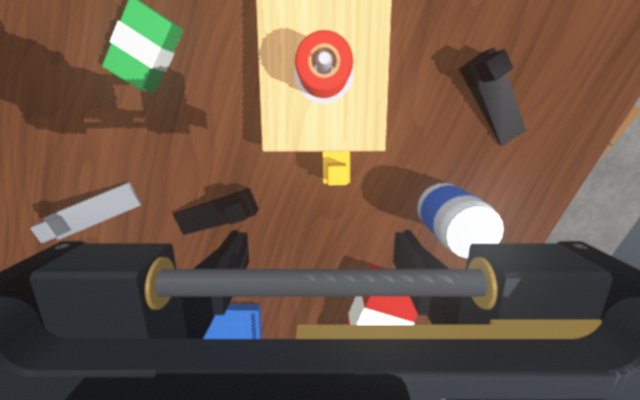

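Run:
```python
from h import *
crop('w1',250,130,400,200,5.3)
```

```text
(no output)
```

View pics/w1_c250_130.png

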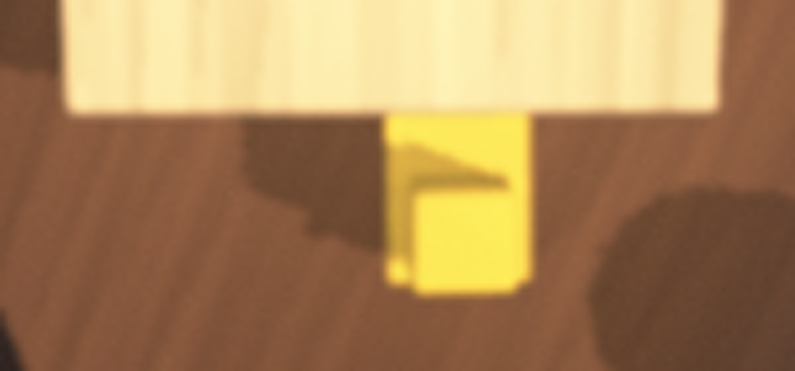

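Run:
```python
from h import *
import fit
from fit import w,brd
from scipy.optimize import least_squares
W=load('w1');T,S=fit.T,fit.S
k=lambda u,v:(W,(u/5.3+250,v/5.3+130)); s=fit.s;t=fit.t
for n,a,b in[('f-',k(413,190),s(190,178)),('b-',k(415,296),s(140,175)),('b+',k(519,290),s(121,210))]:
    print(n,tri(a,b))
print('edge ctr wrist at z .04: ',onz(*k(68,112),.042),onz(*k(720,109),.042))
# refine stand with wrist
fit.obs+=[(1,(-.075,-.085,.026),k(68,112)),(1,(.075,-.085,.026),k(720,109)),(1,(0,.005,.091),(W,(325,60)))]
q=least_squares(fit.res,[.56,.1676,.37,.06]).x;print('stand',np.round(q,4),np.round(fit.res(q),1)[-6:])
ob=[((-.012,.012,.052),k(413,190)),((-.012,-.012,.052),k(415,296)),((.012,-.012,.052),k(519,290)),((.012,.012,.052),k(517,190)),
((-.012,.012,.052),s(190,178)),((-.012,-.012,.052),s(140,175)),((.012,-.012,.052),s(121,210)),
((.017,-.015,0),s(112,308)),((-.017,-.015,.026),k(387,283)),((.017,-.015,.026),t(648,210))]
r=lambda q:np.concatenate([proj(c,w(q,p))-uv for p,(c,uv) in ob])
z=least_squares(r,[.61,.07,.37]);print('wedge',np.round(z.x,4),np.round(z.fun.reshape(-1,2),1).tolist())
c,si=np.cos(q[2]),np.sin(q[2]);d=z.x[:2]-q[:2];print('wedge in stand',c*d[0]+si*d[1],-si*d[0]+c*d[1])
print('post top',w(q,brd((0,.005,.091),q[3])),'flat',w(q,(0,.005,.091)))
```

```text
f- (array([0.60190595, 0.07665353, 0.0532833 ]), [array([0. , 0.3]), array([0.1, 0. ])])
b- (array([0.61083528, 0.05494747, 0.0515694 ]), [array([-0.1, -0.9]), array([-0.4, -0.1])])
b+ (array([0.63347631, 0.06314997, 0.05063347]), [array([0. , 0.4]), array([0.2, 0.1])])
edge ctr wrist at z .04:  [0.52263658 0.06367134 0.042     ] [0.66132674 0.11761715 0.042     ]
stand [0.5613 0.168  0.3744 0.0642] [ 0.1  0.3 -0.6 -0.1 -0.8 -0.4]
wedge [0.6166 0.0693 0.3473] [[-0.6, -0.0], [-1.5, -0.5], [-1.4, 1.0], [-0.1, 0.4], [0.2, 0.2], [-0.4, -0.6], [0.2, -0.8], [0.4, -0.5], [-0.5, -0.8], [-4.3, -10.7]]
wedge in stand 0.015374408668947528 -0.11207561783306895
post top [0.5576425  0.17724355 0.09597656] flat [0.55943788 0.17267496 0.091     ]
```

Run:
```python
from h import *
import fit
from fit import w
from scipy.optimize import least_squares
W=load('w1');k=lambda u,v:(W,(u/5.3+250,v/5.3+130)); s=fit.s;t=fit.t
ob=[((-.012,.012,.052),k(413,190)),((-.012,-.012,.052),k(415,296)),((.012,-.012,.052),k(519,290)),((.012,.012,.052),k(517,190)),
((-.012,.012,.052),s(190,178)),((-.012,-.012,.052),s(140,175)),((.012,-.012,.052),s(121,210)),
((.017,-.015,0),s(112,308)),((-.017,-.015,.026),k(387,283)),((-.017,-.015,.026),t(648,210))]
r=lambda q:np.concatenate([proj(c,w(q,p))-uv for p,(c,uv) in ob])
z=least_squares(r,[.61,.07,.37]).x;print('wedge',np.round(z,4),np.round(r(z).reshape(-1,2),1).tolist())
plan([z[0],z[1],.038],.372)
```

```text
wedge [0.6173 0.0697 0.3856] [[-0.3, 0.3], [-0.4, -0.2], [-0.3, 0.5], [0.2, -0.1], [0.1, 0.3], [-0.6, -0.4], [0.3, -0.4], [0.5, -0.2], [0.6, -0.4], [-0.4, -1.0]]
t 3.075 p [0.6001 0.06   0.2498] F [0.  0.2 0. ] w 0.0868 j [ 0.53  0.42 -0.93  1.46  0.33  1.43 -0.04]
 rotvec tool [-0.0002  0.0003 -0.0092]  shift cur axes [ 0.0196 -0.003   0.2118]  shift final axes [ 0.0196 -0.0029  0.2118]
```

Emit:
{"fn": "arm_command", "kwargs": {
  "commands": [
    [[0,0,-0.014,0.01,-0.0015,0,100],[0,0,0,0.0096,-0.0015,0.04,100],[0,0,0,0,0,0.045,100],[0,0,0,0,0,0.045,100],[0,0,0,0,0,0.045,100],[0,0,0,0,0,0.025,100],[0,0,0,0,0,0.008,60],[0,0,0,0,0,0.004,60],[0,0,0,0,0,0,60]]
  ]
}}

```text
time: 4.2
ee_pos: [0.618, 0.0703, 0.0389]
eef_rot: [0.982, 0.189, 0.001, 0.0]
ft_force: [0.6, 0.5, 0.3]
width: 0.0649
```

Run:
```python
from h import *
plan([.6173,.0697,.038],.377)
shot('wrist','w2');shot('scene','s2');crop('s2',270,170,410,290,5)
```

```text
t 4.2 p [0.618  0.0703 0.0389] F [0.6 0.5 0.3] w 0.0649 j [ 0.43  0.65 -0.82  1.63  0.52  1.1  -0.16]
 rotvec tool [ 0.0005 -0.0012  0.0037]  shift cur axes [-0.0008  0.0003  0.0009]  shift final axes [-0.0008  0.0003  0.0009]
```

View pics/s2_c270_170.png

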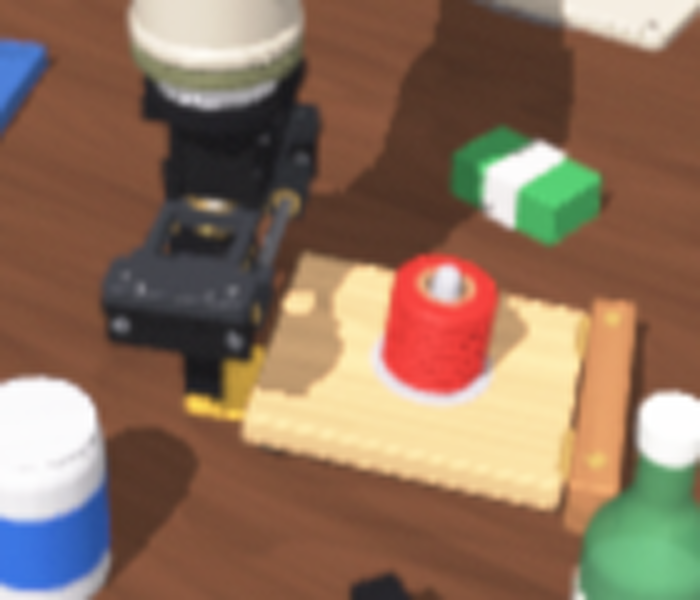

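View pics/w2.png

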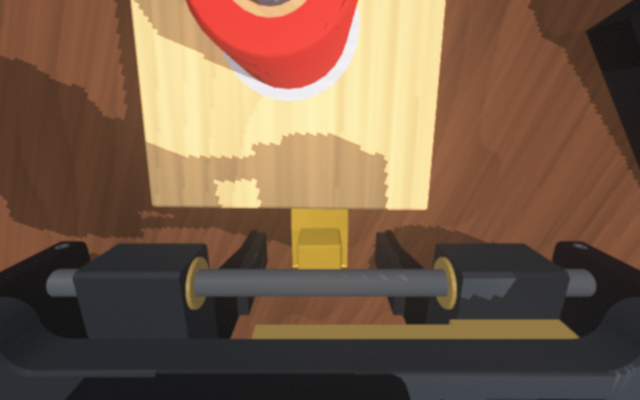

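The tab at (320,245) is centred between the fingers at (252,250) and (388,250), with the tips above the wedge base. I'll close on it now.

Emit:
{"fn": "arm_command", "kwargs": {
  "commands": [
    [[0,0,0,0,0,0,30],[0,0,0,0,0,0,15],[0,0,0,0,0,0,15],[0,0,0,0,0,0,15],[0,0,0,0,0,0,15]]
  ],
  "newtons": 45
}}

```text
time: 4.92
ee_pos: [0.6174, 0.0701, 0.0381]
eef_rot: [0.982, 0.189, 0.0, 0.0]
ft_force: [-1.4, 0.4, 0.4]
width: 0.0238
```

Run:
```python
from h import *
plan([.6173,.0697,.038],.377)
```

```text
t 4.925 p [0.6174 0.0701 0.0381] F [-1.4  0.4  0.4] w 0.0238 j [ 0.43  0.65 -0.82  1.63  0.52  1.1  -0.16]
 rotvec tool [ 0.0002 -0.0001  0.0041]  shift cur axes [-0.0002  0.0003  0.0001]  shift final axes [-0.0002  0.0003  0.0001]
```

Emit:
{"fn": "arm_command", "kwargs": {
  "commands": [
    [[0,0,0,0,0.001,0,15],[0,0,0,0,0.001,0,15],[0,0,0,0,0.0015,0,15],[0,0,0,0,0.0015,0,15],[0,0,0,0,0.0015,0,15],[0,0,0,0,0.0015,0,15],[0,0,0,0,0.0015,0,15],[0,0,0,0,0.0015,0,15],[0,0,0,0,0.0015,0,15],[0,0,0,0,0.0015,0,15],[0,0,0,0,0.0015,0,15],[0,0,0,0,0,0,15]]
  ]
}}

```text
time: 6.42
ee_pos: [0.6225, 0.0581, 0.0381]
eef_rot: [0.982, 0.19, -0.0, -0.001]
ft_force: [-3.1, 6.6, 1.7]
width: 0.0236
```

Run:
```python
from h import *
plan([.6173,.0697,.038],.377)
shot('scene','s3');crop('s3',270,170,410,290,5)
```

```text
t 6.425 p [0.6225 0.0581 0.0381] F [-3.1  6.6  1.7] w 0.0236 j [ 0.45  0.65 -0.82  1.62  0.52  1.1  -0.13]
 rotvec tool [-0.0028 -0.0004  0.0059]  shift cur axes [-0.0005 -0.0127  0.0001]  shift final axes [-0.0006 -0.0127  0.0001]
```

View pics/s3_c270_170.png

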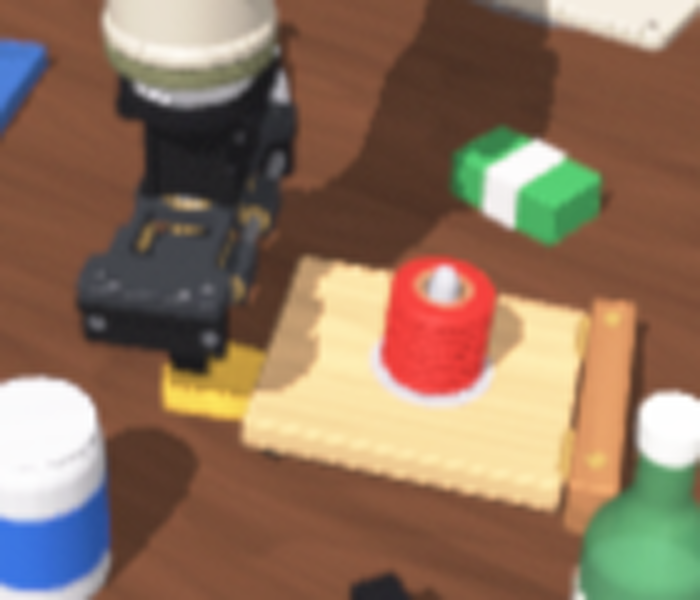

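The wedge is moving with the gripper at about 7 N, and the board is following it down.

Emit:
{"fn": "arm_command", "kwargs": {
  "commands": [
    [[0,0,0,0,0.0015,0,15],[0,0,0,0,0.0015,0,15],[0,0,0,0,0.0015,0,15],[0,0,0,0,0.0015,0,15],[0,0,0,0,0.0015,0,15],[0,0,0,0,0.0015,0,15],[0,0,0,0,0.0015,0,15],[0,0,0,0,0.0015,0,15],[0,0,0,0,0.0015,0,15],[0,0,0,0,0.0015,0,15],[0,0,0,0,0.0015,0,15],[0,0,0,0,0.0015,0,15],[0,0,0,0,0.0015,0,15],[0,0,0,0,0.0015,0,15],[0,0,0,0,0.0015,0,15],[0,0,0,0,0.0015,0,15],[0,0,0,0,0.0015,0,15],[0,0,0,0,0.0015,0,15],[0,0,0,0,0.0015,0,15],[0,0,0,0,0.0015,0,15]]
  ]
}}

```text
time: 8.98
ee_pos: [0.6334, 0.0312, 0.0381]
eef_rot: [0.982, 0.191, -0.0, -0.002]
ft_force: [-3.4, 9.1, 1.5]
width: 0.0238
```

Run:
```python
from h import *
plan([.6173,.0697,.038],.377)
shot('scene','s4');crop('s4',270,170,410,290,5)
```

```text
t 8.975 p [0.6334 0.0312 0.0381] F [-3.4  9.1  1.5] w 0.0238 j [ 0.48  0.67 -0.81  1.59  0.52  1.11 -0.08]
 rotvec tool [-0.0037 -0.0004  0.0068]  shift cur axes [-0.0005 -0.0418  0.0003]  shift final axes [-0.0008 -0.0418  0.0001]
```

View pics/s4_c270_170.png

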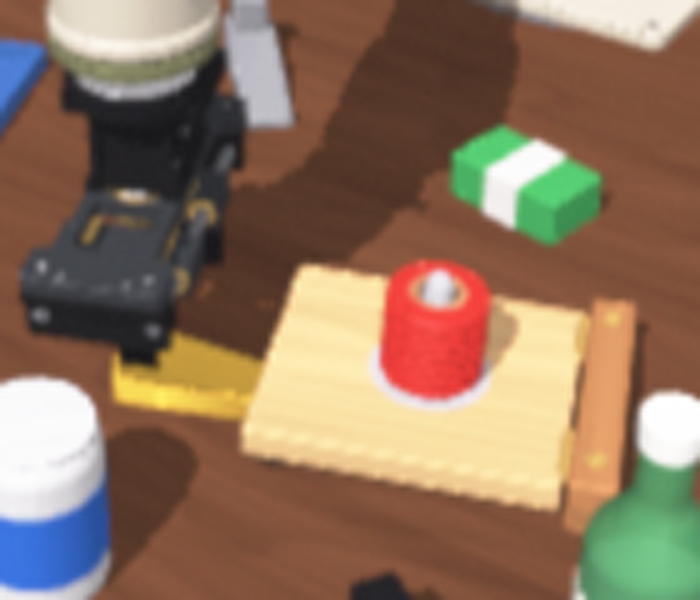

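Emit:
{"fn": "arm_command", "kwargs": {
  "commands": [
    [[0,0,0,0,0.0015,0,15],[0,0,0,0,0.0015,0,15],[0,0,0,0,0.0015,0,15],[0,0,0,0,0.0015,0,15],[0,0,0,0,0.0015,0,15],[0,0,0,0,0.0015,0,15],[0,0,0,0,0.0015,0,15],[0,0,0,0,0.0015,0,15],[0,0,0,0,0.0015,0,15],[0,0,0,0,0.0015,0,15],[0,0,0,0,0.0015,0,15],[0,0,0,0,0.0015,0,15],[0,0,0,0,0.0015,0,15],[0,0,0,0,0.0015,0,15],[0,0,0,0,0.0015,0,15],[0,0,0,0,0.0015,0,15],[0,0,0,0,0.0015,0,15],[0,0,0,0,0.0015,0,15],[0,0,0,0,0.0015,0,15],[0,0,0,0,0.0015,0,15]]
  ]
}}

```text
time: 11.52
ee_pos: [0.6455, -0.0002, 0.0381]
eef_rot: [0.982, 0.189, 0.0, 0.0]
ft_force: [-1.6, 2.0, 2.0]
width: 0.0237
```

Run:
```python
from h import *
plan([.6173,.0697,.038],.377)
shot('scene','s5');crop('s5',270,170,410,290,5)
```

```text
t 11.525 p [ 6.455e-01 -2.000e-04  3.810e-02] F [-1.6  2.   2. ] w 0.0237 j [ 0.51  0.69 -0.8   1.56  0.53  1.12 -0.03]
 rotvec tool [ 0.0001 -0.0001  0.0038]  shift cur axes [-0.0002 -0.0754  0.0001]  shift final axes [-0.0005 -0.0754  0.0001]
```

View pics/s5_c270_170.png

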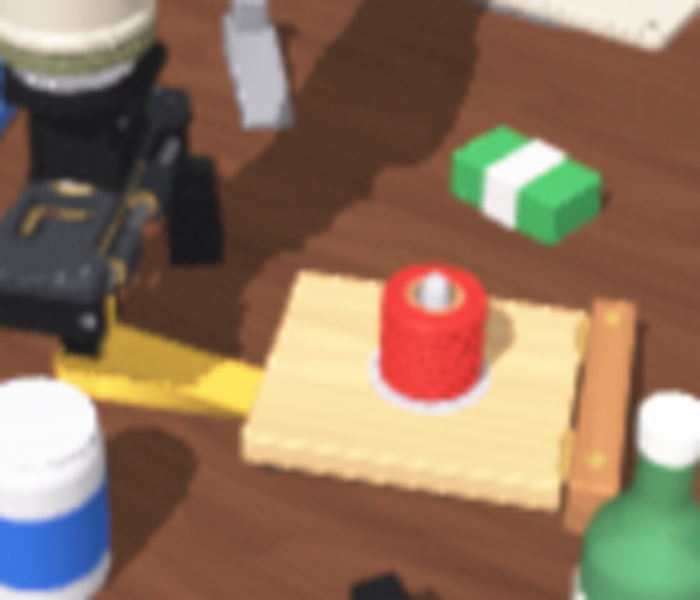

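Pull force has dropped to about 2 N, so the wedge is loose and the board looks flat. I'll draw it clear and release.

Emit:
{"fn": "arm_command", "kwargs": {
  "commands": [
    [[0,0,0,0,0.002,0,15],[0,0,0,0,0.002,0,15],[0,0,0,0,0.003,0,15],[0,0,0,0,0.004,0,15],[0,0,0,0,0.005,0,15],[0,0,0,0,0.005,0,15],[0,0,0,0,0.005,0,15],[0,0,0,0,0.005,0,15],[0,0,0,0,0.004,0,15],[0,0,0,0,0,0,15],[0,0,0,0,0,0,40],[0,0,0,0,0,0,60],[0,0,0,0,0,0,60]]
  ]
}}

```text
time: 13.2
ee_pos: [0.6582, -0.0327, 0.0378]
eef_rot: [0.982, 0.189, -0.0, 0.0]
ft_force: [0.1, -0.0, 0.5]
width: 0.0459
```

Run:
```python
from h import *
plan([.5594,.1727,.20],.377)
shot('wrist','w6')
```

```text
t 13.2 p [ 0.6582 -0.0327  0.0378] F [ 0.1 -0.   0.5] w 0.0459 j [ 0.54  0.71 -0.79  1.52  0.53  1.14  0.02]
 rotvec tool [0.0001 0.0006 0.004 ]  shift cur axes [-0.0154 -0.2273 -0.1623]  shift final axes [-0.0162 -0.2273 -0.1622]
```

View pics/w6.png

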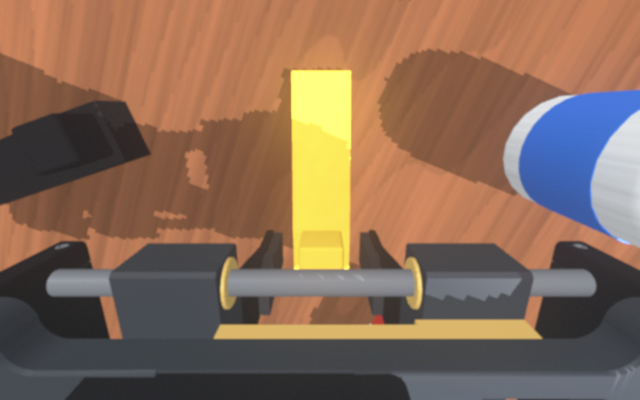

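The wedge lies fully clear of the board, with its thin end at about (320,70) and its tab released. I'll lift away and look at the roll.

Emit:
{"fn": "arm_command", "kwargs": {
  "commands": [
    [[0,0,0,0,0,-0.01,65],[0,0,0,0,0,-0.05,80],[0,0,0,0,0,-0.06,100],[0,0,0,0,0,-0.06,100],[0,0,0,-0.004,-0.055,-0.02,100],[0,0,0,-0.004,-0.055,0,100],[0,0,0,-0.004,-0.055,0,100],[0,0,0,-0.0034,-0.04,0,100],[0,0,0,0,-0.01,0,100],[0,0,0,0,0,0,100]]
  ]
}}

```text
time: 14.5
ee_pos: [0.5643, 0.1615, 0.2386]
eef_rot: [0.982, 0.19, 0.0, 0.0]
ft_force: [0.4, -0.7, -0.4]
width: 0.087
```

Run:
```python
from h import *
plan([.5594,.1727,.20],.377)
shot('wrist','w7');shot('scene','s7');shot('top','t7');crop('s7',270,170,410,290,5)
```

```text
t 14.5 p [0.5643 0.1615 0.2386] F [ 0.4 -0.7 -0.4] w 0.087 j [ 0.4   0.4  -0.97  1.52  0.33  1.4  -0.21]
 rotvec tool [ 0.0007 -0.0006  0.0049]  shift cur axes [-0.0004 -0.0122  0.0386]  shift final axes [-0.0004 -0.0122  0.0386]
```

View pics/w7.png

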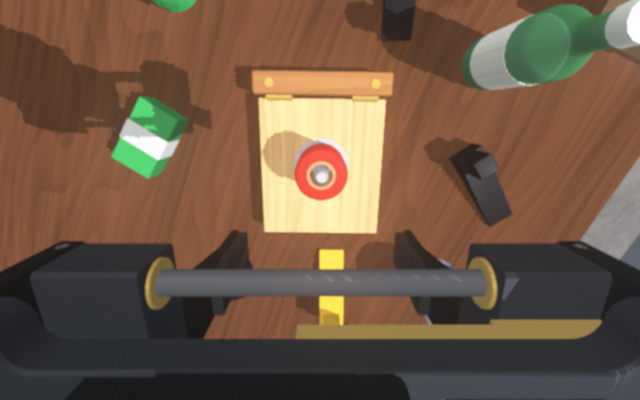

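View pics/s7_c270_170.png

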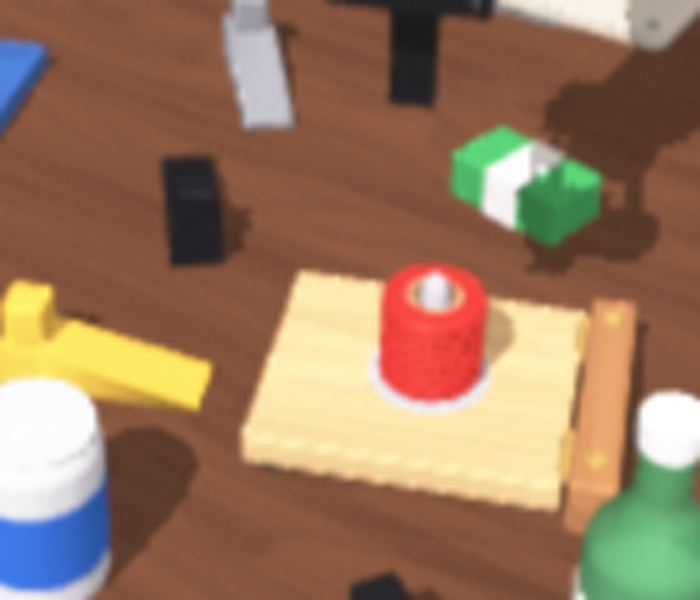

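Run:
```python
from h import *
crop('w7',280,120,370,215,6);crop('t7',220,160,330,250,7)
W=load('w7');S=load('s7')
print(tri((W,(321.5,174.5)),(S,(435/5+270,283/5+170))))
for z in(.091,.081): print(z,onz(W,(321.5,174.5),z),onz(S,(435/5+270,283/5+170),z))
```

```text
(array([0.55962692, 0.17297218, 0.08782911]), [array([-0.1,  1.8]), array([0.7, 0.2])])
0.091 [0.5587563  0.17545181 0.091     ] [0.563428   0.17286435 0.091     ]
0.081 [0.55958466 0.17347715 0.081     ] [0.55179312 0.16685215 0.081     ]
```

View pics/w7_c280_120.png

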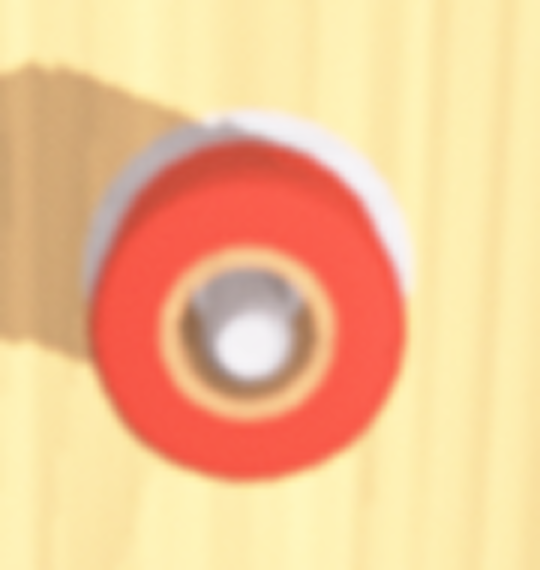

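View pics/t7_c220_160.png

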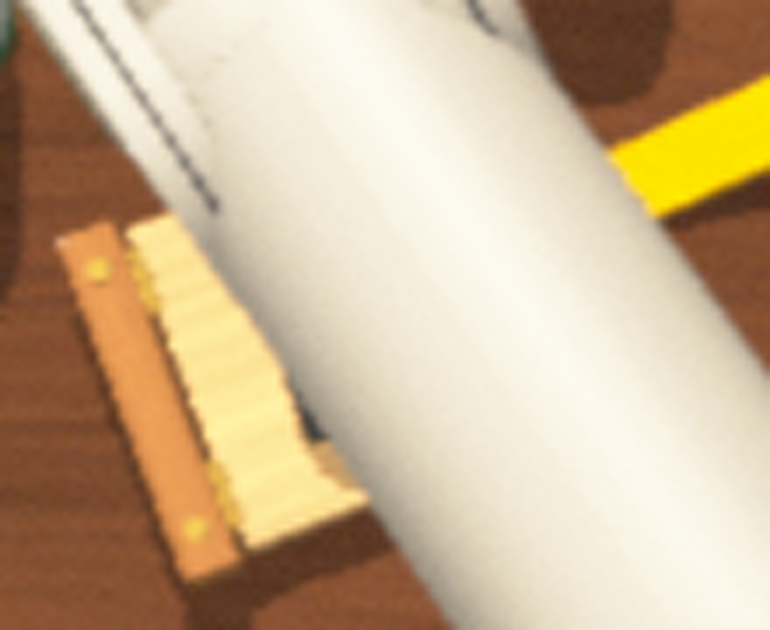

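Run:
```python
from h import *
W=load('w7');print(onz(W,(321.3,175.3),.081),onz(W,(322.3,177.0),.091))
plan([.5597,.1730,.050],.375)
```

```text
[0.55971192 0.17259062 0.081     ] [0.56050932 0.17331564 0.091     ]
t 14.65 p [0.565  0.1597 0.2379] F [-1.3  0.6 -0.5] w 0.0867 j [ 0.4   0.4  -0.97  1.52  0.33  1.4  -0.21]
 rotvec tool [0.0004 0.0002 0.0036]  shift cur axes [ 1.000e-04 -1.440e-02  1.879e-01]  shift final axes [-0.     -0.0143  0.1879]
```

Emit:
{"fn": "arm_command", "kwargs": {
  "commands": [
    [[0,0,0,0,-0.0143,0,100],[0,0,0,0,0,0.04,100],[0,0,0,0,0,0.05,100],[0,0,0,0,0,0.04,100],[0,0,0,0,0,0.03,100],[0,0,0,0,0,0.018,100],[0,0,0,0,0,0.01,100],[0,0,0,0,0,0,100],[0,0,0,0,0,0,100]]
  ]
}}

```text
time: 15.78
ee_pos: [0.5595, 0.175, 0.0511]
eef_rot: [0.982, 0.189, 0.001, -0.0]
ft_force: [0.1, 0.3, 0.5]
width: 0.0869
```

Run:
```python
from h import *
shot('wrist','w8')
plan([.5599,.1728,.050],.375)
```

```text
t 15.825 p [0.5595 0.1749 0.0511] F [ 0.3 -0.4  0.3] w 0.0868 j [ 0.31  0.57 -0.88  1.72  0.49  1.08 -0.35]
 rotvec tool [ 0.0003 -0.0016  0.0059]  shift cur axes [-0.0004  0.0021  0.0011]  shift final axes [-0.0004  0.0021  0.0011]
```

View pics/w8.png

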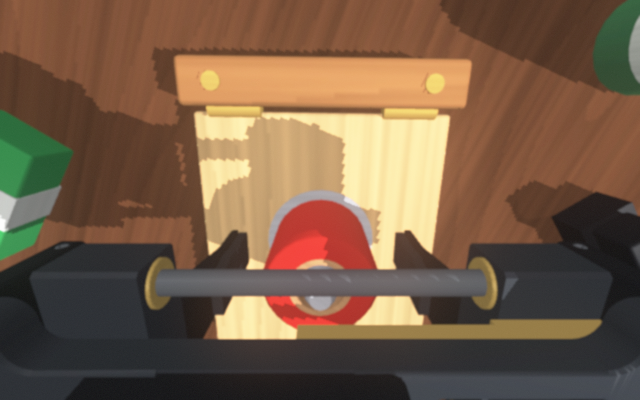

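The roll is centred between the fingers, with its flanks at (265,270) and (377,270). I'll close on it.

Emit:
{"fn": "arm_command", "kwargs": {
  "commands": [
    [[0,0,0,0,0.002,0,85],[0,0,0,0,0,0,70],[0,0,0,0,0,0,55],[0,0,0,0,0,0,55],[0,0,0,0,0,0,55]]
  ],
  "newtons": 18
}}

```text
time: 16.45
ee_pos: [0.5596, 0.1728, 0.0501]
eef_rot: [0.982, 0.189, 0.0, 0.0]
ft_force: [-0.4, 0.1, 0.2]
width: 0.0566
```

Run:
```python
from h import *
plan([.5599,.1728,.050],.375)
```

```text
t 16.45 p [0.5596 0.1728 0.0501] F [-0.4  0.1  0.2] w 0.0566 j [ 0.31  0.58 -0.87  1.72  0.49  1.08 -0.35]
 rotvec tool [ 0.0001 -0.0001  0.0062]  shift cur axes [0.0003 0.0001 0.0001]  shift final axes [0.0003 0.0001 0.0001]
```

Emit:
{"fn": "arm_command", "kwargs": {
  "commands": [
    [[0,0,0,0,0,-0.002,55],[0,0,0,0,0,-0.003,55],[0,0,0,0,0,-0.004,55],[0,0,0,0,0,-0.006,55],[0,0,0,0,0,-0.008,55],[0,0,0,0,0,-0.008,55],[0,0,0,0,0,-0.008,55]]
  ]
}}

```text
time: 17.32
ee_pos: [0.5597, 0.1728, 0.0897]
eef_rot: [0.982, 0.189, 0.0, 0.0]
ft_force: [0.4, -0.1, -2.3]
width: 0.0564
```

Run:
```python
from h import *
plan([.5599,.1728,.160],.375)
shot('scene','s9');crop('s9',270,150,410,290,4.2)
```

```text
t 17.325 p [0.5597 0.1728 0.0897] F [ 0.4 -0.1 -2.3] w 0.0564 j [ 0.33  0.53 -0.9   1.69  0.45  1.14 -0.32]
 rotvec tool [ 0.0002 -0.0003  0.006 ]  shift cur axes [ 0.0002  0.0001 -0.0703]  shift final axes [ 0.0002  0.0001 -0.0703]
```

View pics/s9_c270_150.png

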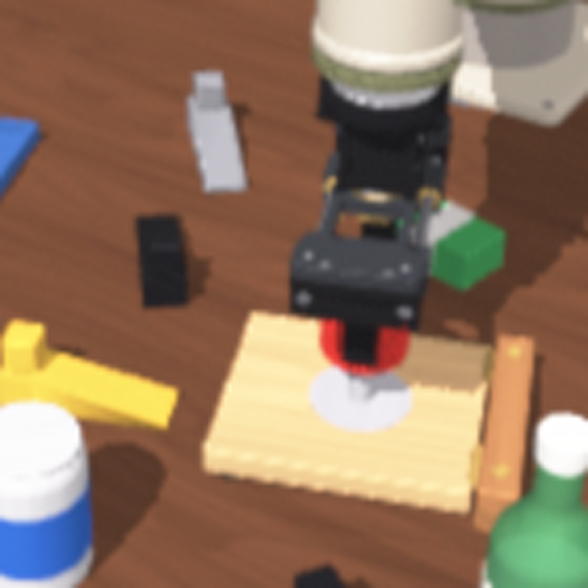

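Emit:
{"fn": "arm_command", "kwargs": {
  "commands": [
    [[0,0,0,0,0,-0.01,55],[0,0,0,0,0,-0.015,55],[0,0,0,0,0,-0.02,55],[0,0,0,0,0,-0.02,55],[0,0,0,0,0,-0.015,55],[0,0,0,0,0,0,55]]
  ]
}}

```text
time: 18.12
ee_pos: [0.5602, 0.1731, 0.1705]
eef_rot: [0.982, 0.189, 0.001, 0.0]
ft_force: [-0.2, 0.2, -2.8]
width: 0.0562
```

Run:
```python
from h import *
from fit import w
from scipy.optimize import least_squares
T=load('top0');S=load('scene0')
t=lambda u,v:(T,(u/6+375,v/6+170)); s=lambda u,v:(S,(u/8+205,v/8+160))
# rim outer corners: top (66,158)=+x,+y ; (328,57)=+x,-y ; (498,435)=-x,-y ; (222,545)=-x,+y
ob=[((.105,.075,.016),t(66,158)),((.105,-.075,.016),t(328,57)),((-.105,-.075,.016),t(498,435)),((-.105,.075,.016),t(222,545)),
((.105,.075,.016),s(418,412)),((.105,-.075,.016),s(72,358)),((-.105,.075,.016),s(597,158))]
r=lambda q:np.concatenate([proj(c,w(q,p))-uv for p,(c,uv) in ob])
z=least_squares(r,[.511,-.281,.36]);q=z.x;print(q,np.round(z.fun.reshape(-1,2),1).tolist())
tg=w(q,(.048,0,0));print(tg, 'dist old',np.hypot(tg[0]-.469,tg[1]+.3186))
plan([tg[0],tg[1],.17],q[2])
```

```text
[ 0.51215978 -0.28164783  0.34747767] [[-0.4, -0.5], [0.6, -0.4], [-0.0, 0.1], [0.3, -0.5], [0.2, -0.4], [0.8, -0.2], [0.2, -0.6]]
[ 0.55729105 -0.26530252  0.        ] dist old 0.10313064649618271
t 18.125 p [0.5602 0.1731 0.1705] F [-0.2  0.2 -2.8] w 0.0562 j [ 0.37  0.45 -0.95  1.61  0.38  1.28 -0.26]
 rotvec tool [ 0.0005 -0.0022  0.0334]  shift cur axes [-1.657e-01  4.059e-01  3.000e-04]  shift final axes [-0.152   0.4112  0.0005]
```

Emit:
{"fn": "arm_command", "kwargs": {
  "commands": [
    [[0,0,0,-0.007,0.016,0,55],[0,0,0,-0.013,0.032,0,55],[0,0,0,-0.02,0.049,0,55],[0,0,0,-0.023,0.057,0,55],[0,0,0,-0.023,0.057,0,55],[0,0,0,-0.023,0.057,0,55],[0,0,0,-0.02,0.049,0,55],[0,0,0,-0.017,0.041,0,55],[0,0,0,-0.0125,0.028,0,55],[0,0,0.033,-0.0072,0.0199,0,55],[0,0,0,0,0,0,55],[0,0,0,0,0,0,55]]
  ]
}}

```text
time: 19.62
ee_pos: [0.5569, -0.2641, 0.1689]
eef_rot: [0.985, 0.174, 0.0, -0.0]
ft_force: [-0.8, -0.2, -2.3]
width: 0.0564
```

Run:
```python
from h import *
plan([.5573,-.2653,.029],.3475)
shot('scene','s10');crop('s10',190,120,310,220,6);shot('wrist','w10')
```

```text
t 19.625 p [ 0.5569 -0.2641  0.1689] F [-0.8 -0.2 -2.3] w 0.0564 j [ 0.98  0.47 -0.81  1.53  0.35  1.29  0.48]
 rotvec tool [-0.0008 -0.0002  0.0021]  shift cur axes [-1.000e-04  1.400e-03  1.399e-01]  shift final axes [-0.      0.0013  0.1399]
```

View pics/s10_c190_120.png

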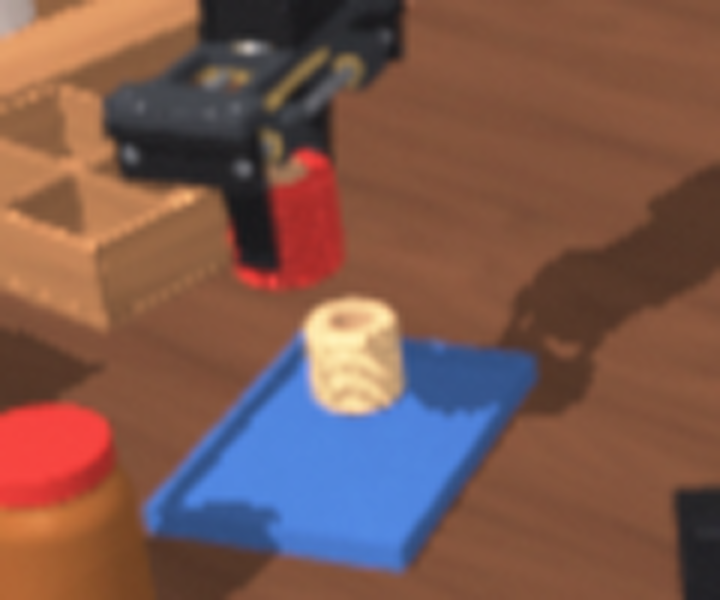

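View pics/w10.png

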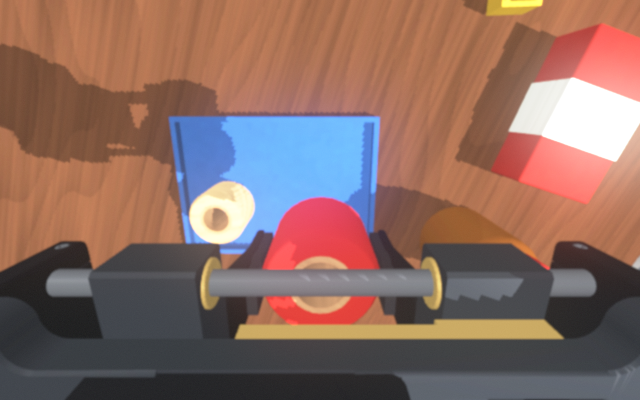

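Emit:
{"fn": "arm_command", "kwargs": {
  "commands": [
    [[0,0,0,0,0.0013,0.02,55],[0,0,0,0,0,0.035,55],[0,0,0,0,0,0.035,55],[0,0,0,0,0,0.025,55],[0,0,0,0,0,0.013,55],[0,0,0,0,0,0.006,55],[0,0,0,0,0,0.002,55],[0,0,0,0,0,0.001,55],[0,0,0,0,0,0,55],[0,0,0,0,0,0,55]]
  ]
}}

```text
time: 20.98
ee_pos: [0.5574, -0.267, 0.0325]
eef_rot: [0.985, 0.173, 0.0, 0.0]
ft_force: [0.1, -0.1, -3.0]
width: 0.0565
```

Run:
```python
from h import *
plan([.5573,-.2653,.029],.3475)
shot('scene','s11');crop('s11',190,120,310,220,6)
```

```text
t 20.975 p [ 0.5574 -0.267   0.0325] F [ 0.1 -0.1 -3. ] w 0.0565 j [ 0.93  0.62 -0.74  1.65  0.46  1.06  0.4 ]
 rotvec tool [ 0.0006 -0.0004  0.0004]  shift cur axes [ 0.0005 -0.0016  0.0035]  shift final axes [ 0.0005 -0.0016  0.0035]
```

View pics/s11_c190_120.png

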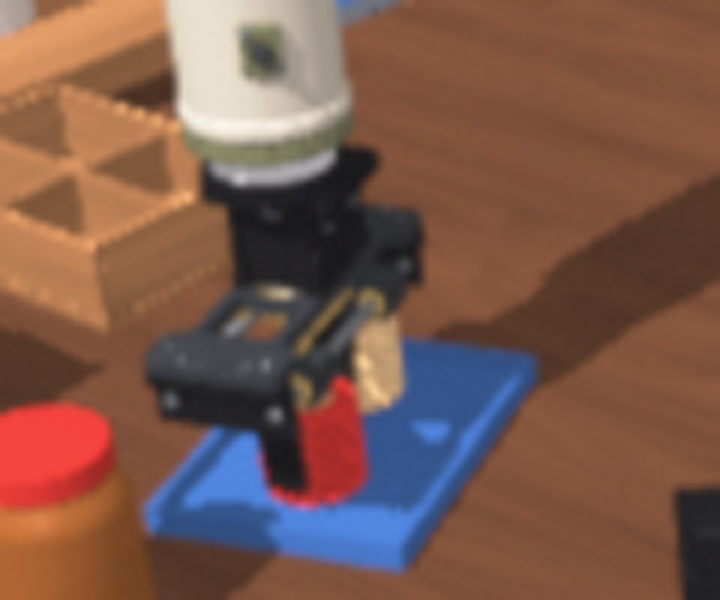

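Still hanging, since the force reads the load only. I'll lower it in 1 mm steps.

Emit:
{"fn": "arm_command", "kwargs": {
  "commands": [
    [[0,0,0,0,0,0.001,55],[0,0,0,0,0,0.001,55],[0,0,0,0,0,0.001,55],[0,0,0,0,0,0,55]]
  ]
}}

```text
time: 21.52
ee_pos: [0.5572, -0.2668, 0.0291]
eef_rot: [0.985, 0.173, 0.0, 0.0]
ft_force: [-1.3, -0.2, -1.1]
width: 0.0565
```

Run:
```python
from h import *
plan([.5573,-.2653,.029],.3475)
```

```text
t 21.525 p [ 0.5572 -0.2668  0.0291] F [-1.3 -0.2 -1.1] w 0.0565 j [ 0.93  0.62 -0.74  1.65  0.47  1.06  0.4 ]
 rotvec tool [0.0001 0.     0.0005]  shift cur axes [ 0.0006 -0.0014  0.0001]  shift final axes [ 0.0006 -0.0014  0.0001]
```

Emit:
{"fn": "arm_command", "kwargs": {
  "commands": [
    [[0,0,0,0,0,0.0007,55],[0,0,0,0,0,0,55]]
  ]
}}

```text
time: 21.78
ee_pos: [0.5572, -0.2668, 0.0291]
eef_rot: [0.985, 0.173, -0.0, 0.0]
ft_force: [-4.2, 2.5, 6.7]
width: 0.0564
```

It's on the floor: the upward force is now 6.7 N and the height has stopped falling. I'll release slowly.

Emit:
{"fn": "arm_command", "kwargs": {
  "commands": [
    [[0,0,0,0,0,-0.0004,60],[0,0,0,0,0,0,68],[0,0,0,0,0,0,74],[0,0,0,0,0,0,78],[0,0,0,0,0,0,78]]
  ]
}}

```text
time: 22.4
ee_pos: [0.5572, -0.2668, 0.0287]
eef_rot: [0.985, 0.173, 0.0, -0.0]
ft_force: [-0.2, 0.8, -0.6]
width: 0.0674
```

Run:
```python
from h import *
plan([.5573,-.2653,.029],.3475)
shot('wrist','w12')
```

```text
t 22.4 p [ 0.5572 -0.2668  0.0287] F [-0.2  0.8 -0.6] w 0.0674 j [ 0.93  0.62 -0.74  1.65  0.47  1.06  0.4 ]
 rotvec tool [-0.     -0.      0.0005]  shift cur axes [ 0.0006 -0.0014 -0.0003]  shift final axes [ 0.0006 -0.0014 -0.0003]
```

View pics/w12.png

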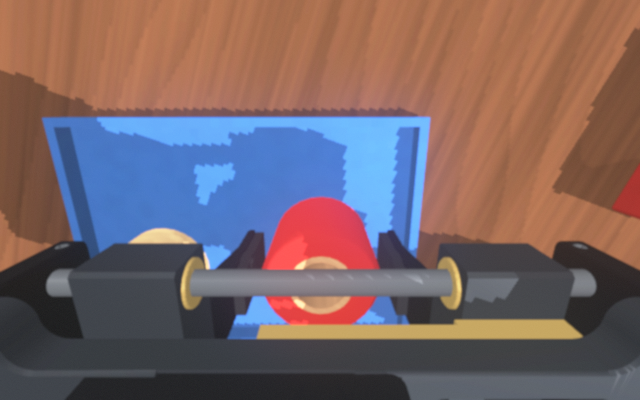

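Both fingers are clear of the roll on each side. I'll lift straight up and back away for the final check.

Emit:
{"fn": "arm_command", "kwargs": {
  "commands": [
    [[0,0,0,0,0,-0.01,78],[0,0,0,0,0,-0.02,78],[0,0,0,0,0,-0.04,78],[0,0,0,0,0,-0.05,85],[0,0,0,0,0,-0.05,100],[0,0,0,0,0,-0.05,100],[0,0,0,-0.05,0,0,100],[0,0,0,-0.05,0,0,100],[0,0,0,0,0,0,100],[0,0,0,0,0,0,100]]
  ]
}}

```text
time: 23.7
ee_pos: [0.4636, -0.3006, 0.2501]
eef_rot: [0.985, 0.173, 0.001, 0.001]
ft_force: [-0.5, 0.3, 0.9]
width: 0.087
```

Run:
```python
from h import *
shot('scene','s13');shot('wrist','w13');crop('s13',190,140,410,290,3.5)
c=load('scene0')['frame'].astype(int)
```

```text
(no output)
```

View pics/s13_c190_140.png

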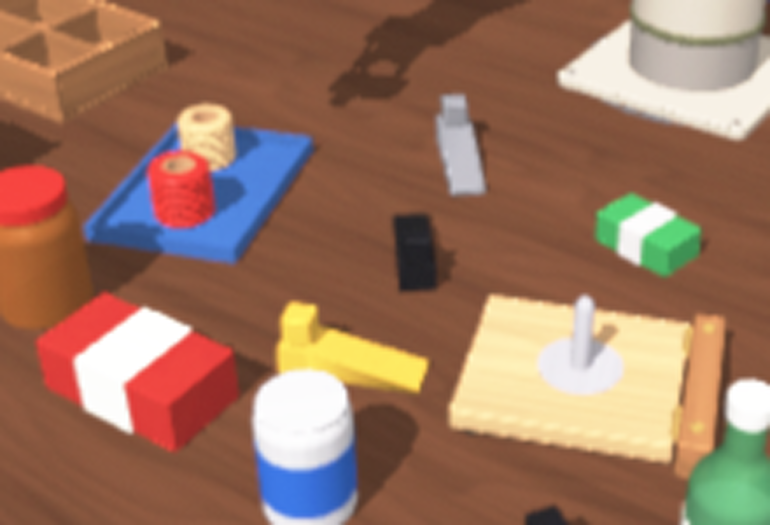

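View pics/w13.png

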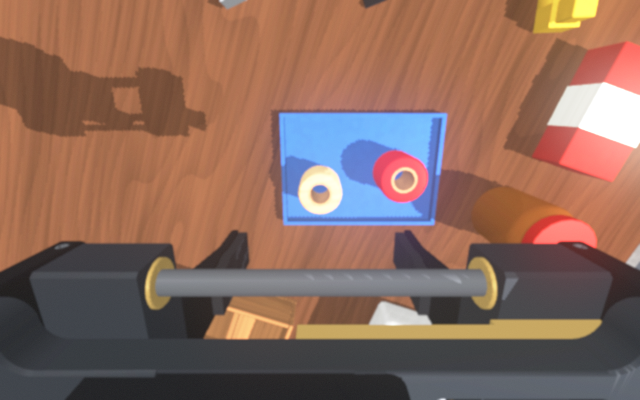

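The red roll stands upright in the tray beside the straw one, at (403,178) and (320,190) in the wrist view. The wedge lies clear and the board is down. One numeric check before handing in.

Run:
```python
from h import *
from fit import w,brd
S=load('s13');W=load('w13')
q=(.5613,.168,.3744)
g=lambda u,v:np.array((u/3.5+190,v/3.5+140))
for a in(0,.02,.064): print(a,[np.round(proj(S,w(q,brd(p,a)))-m,1) for p,m in(((-.075,-.085,.026),g(490,296)),((.075,-.085,.026),g(452,412)),((0,.005,.091),g(585,300)))])
print('red top',tri((W,(404,179)),(S,g(180,165))));print('old top',tri((W,(320.5,193)),(S,g(206,115))))
close_job()
```

```text
0 [array([ 0.2, -0.4]), array([-0.4, -0.3]), array([0.5, 0.1])]
0.02 [array([ 0.3, -1.3]), array([-0.3, -1.3]), array([ 1.1, -0.3])]
0.064 [array([ 0.6, -3.3]), array([-0. , -3.4]), array([ 2.4, -1.1])]
red top (array([ 0.55636748, -0.26668099,  0.05956734]), [array([0.2, 0.5]), array([0.2, 0. ])])
old top (array([ 0.4694286 , -0.31702366,  0.05762274]), [array([0.1, 0.3]), array([0.1, 0. ])])
the job is handed in; nothing more can be done
```

The job is done and handed in at about 24 s of the 61 s allowed.

- **Wedge:** I gripped the yellow wedge by its tab and drew it straight back about 110 mm, mostly in 1.5 mm steps at 7 to 10 N. The board sank with it, and the wedge was left lying clear on the table.
- **Roll:** I slid the red roll straight up off its post and lowered it onto the tray floor until the wrist force showed contact (about 7 N). I released it slowly and then backed away.

**Last checks:**
- **Board:** its corners and post top match the flat model within 0.5 px. Even a 0.02 rad tilt would have been off by about 1.3 px.
- **Red roll:** it stands upright, with the centre of its top at (0.556, -0.267, 0.060), the height expected with its base on the tray floor.
- **Straw roll:** its top is within about 2 mm of where it was at the start, with the red roll about 100 mm away, centre to centre.
- **Other goods:** those in view of the last pictures look unmoved. I did not measure them.

No check failed. The first single-view estimates differed from the later ones by a few millimetres, and looking again before each grasp put that right.

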